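# Hold the spice grinder's bayonet lid at its half-turn pulse position

## Robot

A 6-joint arm with a two-finger parallel gripper is mounted at the origin on the work surface. World frame = base frame: x ahead of the robot, y to its left, z up, the work surface at z = 0. Lengths are in m, angles in rad, forces in N, time in s.
With the tool pointing down it reaches from about 0.375 to 0.975 m from the base axis. Payload 3.8 kg.
Tool frame: the origin (TCP) lies midway between the tips of the shut fingers; the grasp point (between the pads) lies 19 mm behind it; z points along the fingers, y is the line along which they close (so a half turn about z gives the same grasp; the last joint's range is limited). The gripper opens to 85 mm and grips with 20 to 120 N. Pads are 22 mm wide; open, the fingers measure 114 mm over their backs; the gripper's body (76 mm by 85 mm) begins 54 mm behind the grasp point. The pads swing forward as they close: fully open they stand 13 mm farther back than shut.
Start: joints at [-1.157, 0.264, 1.604, -0, 1.274, -0.037], TCP at [0.294, -0.608, 0.192] pointing down, gripper open.
Joint ranges: [-2.63, 2.63], [-0.94, 2.18], [0.31, 2.57], [-1.31, 4.45], [0, 2.66], [-2.55, 2.55]. Speed limits (rad/s): [2.57, 2.57, 3.14, 3.14, 3.14, 3.14].

## Interface

Orientations are given as a unit quaternion [w, x, y, z].
In Python, from workcell import robot gives the robot as it stands. The module is installed in compiled form; this text tells all that it offers.
- The arm moves only by the tool play_rows, never from a script. Its argument "increments" is a list of rows, each an object with "offset": the shift along the tool's x, y, z as a fraction of full scale, a list of three; "turn": the turn, a rotation vector about the tool's x, y, z as a fraction of full scale, a list of three; "grip": the opening, from -1 (shut) to 1 (fully open). A call has 1 to 8 rows; each row shifts and turns the commanded pose from where the row before left it, along the tool's axes as they then stand; what a row does not reach is not made up. Full scale, the value 1, is 0.3 m for a shift and pi rad for a turn. A row lasts 1/10 s, in which the tool goes at most 50 mm and 8.59 degrees, less where a joint would pass 70% of its speed; a pose out of reach is approached as far as the arm can. A call with a number of a shift or a turn outside -1 to 1 is refused whole. A call with a gripper value outside its range is refused whole. The fingers move at their own pace and stop on an object; "grip_force" is the grip in N (left out, the last holds). Time passes only in rows, so rows that do not move let the fingers close. It gives the time, the measured TCP pose, the force, the opening and the grip force at its end, in the units of the state.
- robot.state(): the state, without advancing time (a new reading comes with each control period).
- robot.snapshot(name): name is "scene" or "side" or "wrist"; returns the picture (420x560x3 uint8, red, green, blue); there is no depth.
- robot.camera_params(name): a dict with "camera_matrix" (3x3 intrinsics, pixels), "k1" (the pictures are not rectified: a ray, as slopes to the right and down, at radius r is drawn at 1 + k1 r^2 times it, then the intrinsics apply), "xyz" and "orientation" of the camera in the world; the wrist camera has in their place "tool_from_camera" (4x4, takes a point from camera to tool coordinates, whose origin is the TCP and whose axes are the flange's). Camera axes: x right, y down, z forward; pixel columns grow to the right and rows downward; lengths in m; the calibration is good to about 2 mm. A picture is of the moment at which its call begins: read the wrist's pose just before it. camera_params takes no time and is no camera call.
- robot.job_done(): hands the job in; it is judged then, once.
Trained networks look in the newest picture that a camera, given by its name, has taken for a name from the list of things; names that differ only in an ending like _2 or _b are one class to them, and where a whole thing is asked for, a point or a joint stands for the part that bears it (a point fixed in the world has none). Each returns a list of dicts, best first, with "score" (0 to 1); they miss things now and then, are a little off and sometimes report something else, mostly with a low value. They report only what shows in the picture. A call takes as long as a camera call. They do not tell look-alikes from the thing itself.
- robot.silhouettes(name, camera): "mask" (420x560 bool, what is visible of it) and "extent" ([left, top, right, bottom] in pixels, round what is visible of it).
The state is a dict: "time_s": time; "qpos": joint angles; "joint_vel": joint speeds; "tau": joint torques, N m; "eef_pos": TCP position; "tcp_rot": TCP orientation; "contact_force": force on the tool from outside, world axes, zero at the start; "wrist_torque": the same for the moment, N m; "finger_gap": opening from 0.0 (shut) to 1.0 (fully open); "grasp_force": force on a finger pad.
Only numpy, scipy, OpenCV 4.12 (cv2) and the standard library are available. Lean on these libraries where they do the work, as an engineer would, in place of code of your own. Each camera call takes 0.05 s, during which the arm holds its last target. There are 200 camera calls.

## Task

Swing the yellow-knobbed guard lever on the spice grinder up and back off the mouth, then drop the bayonet lid fully home in the mouth with its two pins through the two slots (white marks). Turn the lid clockwise (seen from above) against the spring until its white grip bar points at the orange marks, half way to the blue lock marks, never turning it on to the lock, and finish still gripping the lid and holding it there. Leave the canister, salt jar and waffle iron where they are.

Things in the scene. Friction and masses are not known exactly. Their poses are not given: they have to be found in the camera images.
- grinder: Red spice grinder, fixed to the shelf, 104 mm wide, 120 mm tall to the aluminium collar's flat top. Origin: centre of its underside; z up; at yaw 0 x points away from the robot. The two slots of its bayonet mouth lie along its local x axis, at +x and -x. Its guard lever is hinged at its local +x side.
- mouth (a point): Centre of the mouth, level with the collar top, 120 mm above the grinder's origin, same axes. Round opening of radius 24 mm in a 5 mm thick ledge, plus two slots along local x, each 18 mm wide, out to radius 34. White marks on the collar (radius 41) show the slots. Under the ledge the lid's pins can turn clockwise only; a stop bars counter-clockwise.
- half_mark (a point): Orange mark on the collar top, 41 mm from the mouth's axis and 0.6 rad (34 deg) clockwise from the +x slot: half way to the lock. There is a second one opposite. Blue marks, 1.2 rad (69 deg) clockwise from the slots, show the lock.
- lever (a joint): Guard lever, rad: 0 = level across the mouth, barring the lid; 1.57 = straight up; 2.0 = leaning back at its stop. It stays where it is left (stiff hinge, about 1 N at the knob). Hinge line along the grinder's local y at local x = +52 mm, 20 mm above the collar top. The arm is a 7 mm rod, 52 mm from hinge to knob centre; level, it points to local -x.
- lever_knob (a point): Centre of the yellow drum knob at the lever's end, 16 mm diameter, 16 mm wide along the grinder's local y with flat ends; over the mouth's centre when the lever is level. Pinch it from above with the fingers closing along the grinder's local y and follow the arc up and towards local +x; a held drum resists turning in the grip, so the lever may trail by some 0.2 rad.
- lid: Loose bayonet lid on its plug, 52 mm tall, about 90 g. Origin: centre of the underside, z up. Plug radius 21.5 (foot tapered to 18), 18 mm high. Round cross pin, radius 4.5, along the lid's x, 6.5 mm up, out to 29 mm each side. Black cap radius 36, 18 to 24 mm up. Half-turn symmetric. Seated, its origin is 18 mm below the collar top; pins off the slots: 2 mm below.
- lid_grip (a point): Middle of the lid's white grip bar, 38 mm above the lid's origin. The bar is 52 mm long (lid's x, same line as the pins), 16 mm thick (y) and spans 24 to 52 mm above the lid's origin.
- drive_ring (a joint): Sprung ring under the ledge, rad, 0 at rest, grows clockwise to 1.1 (lid locked). The lid's pins meet it after about 0.1 rad of clockwise turn, then push it: reading = lid turn - 0.1 (within 0.05), so about 0.5 at the orange marks. The spring gives about 0.04 N m, rising by 0.12 N m per rad, and turns the lid back if it is let go.
- canister: Empty open bright tin canister with blue stripes, radius 45, 110 mm tall; bystander. Origin: centre of underside. It may swap places with the lid.
- salt_jar: White jar with wooden lid, radius 30, 90 mm tall; bystander. Origin: centre of underside.
- waffle_iron: Closed heart-shaped waffle iron, about 240 mm long, 200 mm wide, 63 mm tall; bystander. Origin: underside, near the notch between its lobes (the side towards the robot); the body extends about 235 mm from there along its +x, where the handles are.
There are look-alikes about, which are no part of the job. Of the things like the lid, leave any that is green, pink or red; of the rest the larger one is meant.

How it is judged:
By the outcome, as a careful person would: the job done as asked, in the order asked, and still so for the second after the job is handed in, while the arm keeps its last pose, push and grip.
It also fails if it takes over 56 s, if anything falls off the work surface, if the arm or the gripper's body presses on something with over 40 N, if the wrist force passes 120 N, or if a joint passes its speed limit or range.

## Working session

There is one attempt and no reset: what is moved stays moved. The work goes in short steps, Python scripts to look and compute and a tool call to move; the robot and the scene stay as the last step left them, time stands still between calls to the robot, and variables do not carry over. Pictures are saved under pics/ and viewed, at most 10 in all, crops included, and the job is handed in when it is done.

Besides the shell and the picture viewer there is one more tool, called after "Emit:" as name(argument=value, ...), one argument or row to a line, values as JSON. play_rows: Moves the arm, as the interface text tells. Its arguments: {"type":"object","properties":{"increments":{"type":"array"},"grip_force":{"type":"number"}},"required":["increments"]}

```bash
mkdir -p pics
cat > h.py <<'E'
import numpy as np, cv2
from scipy.spatial.transform import Rotation as R
from workcell import robot
def q2R(q): return R.from_quat([q[1],q[2],q[3],q[0]]).as_matrix()
def cam(name, st=None):
    p=robot.camera_params(name); K=np.array(p["camera_matrix"]); k1=p["k1"]
    if "tool_from_camera" in p:
        T=np.array(p["tool_from_camera"]); Rt=q2R(st["tcp_rot"])
        return K,k1,Rt@T[:3,:3],np.array(st["eef_pos"])+Rt@T[:3,3]
    return K,k1,q2R(p["orientation"]),np.array(p["xyz"])
def ray(c,uv):
    K,k1,Rc,o=c
    u=cv2.undistortPoints(np.array([[uv]],float),K,np.array([k1,0,0,0,0.]))[0,0]
    d=Rc@np.array([u[0],u[1],1]); return o,d/np.linalg.norm(d)
def atz(c,uv,z):
    o,d=ray(c,uv); return o+d*(z-o[2])/d[2]
def proj(c,P):
    K,k1,Rc,o=c
    return cv2.projectPoints(((np.atleast_2d(P)-o)@Rc).astype(float),np.zeros(3),np.zeros(3),K,np.array([k1,0,0,0,0.]))[0][:,0]
def tri(rays):
    A=0;b=0
    for o,d in rays:
        M=np.eye(3)-np.outer(d,d);A=A+M;b=b+M@o
    x=np.linalg.solve(A,b); return x,[np.linalg.norm((np.eye(3)-np.outer(d,d))@(x-o)) for o,d in rays]
def snap(name,f):
    st=robot.state(); im=robot.snapshot(name); cv2.imwrite(f"pics/{f}.png",im[:,:,::-1]); return st,im
E
cat > a.py <<'E'
from h import *
s,a=snap("scene","scene0"); _,b=snap("side","side0")
print(s)
for n in("scene","side","wrist"): print(n,robot.camera_params(n))
for n in("grinder","lid","lever_knob","canister","salt_jar","waffle_iron"):
    for c in("scene","side"):
        for d in robot.silhouettes(n,c): print(n,c,round(d["score"],2),np.round(d["extent"]),d["mask"].sum())
cv2.imwrite("pics/both0.png",np.vstack([a,b])[:,:,::-1])
E
python3 a.py
```

```text
{'time_s': 0.0, 'qpos': array([-1.15690627e+00,  2.64760440e-01,  1.60539706e+00,  1.43758534e-05,
        1.27366388e+00, -3.68750691e-02]), 'joint_vel': array([ 2.69470401e-04,  8.26095973e-04, -9.38056505e-04, -3.11102381e-06,
        1.01971350e-03, -6.91891598e-04]), 'tau': array([-6.25721077e-04, -5.15110660e+01, -3.67324018e+01, -1.57577065e-04,
        1.27899661e-02, -4.28550464e-06]), 'eef_pos': array([ 0.29375605, -0.60681933,  0.19084474]), 'tcp_rot': array([-1.09590667e-03,  9.74708550e-01,  2.23477070e-01, -2.02074426e-04]), 'contact_force': array([ 0.07101922,  0.69360175, -0.41782553]), 'wrist_torque': array([-0.01047054, -0.02527623, -0.00459568]), 'grasp_force': 0.0, 'finger_gap': 0.9943763613003597}
scene {'camera_matrix': array([[485.1648487 ,   0.        , 276.02137195],
       [  0.        , 485.1648487 , 212.93933789],
       [  0.        ,   0.        ,   1.        ]]), 'k1': 0.049393241859701426, 'xyz': array([ 1.01415069, -0.53322328,  0.91462571]), 'orientation': array([-0.33343897,  0.87250201,  0.33544239, -0.12262581])}
side {'camera_matrix': array([[403
[... 1176 characters left out ...]
94 [290. 217. 317. 236.] 368
lid side 0.89 [336. 216. 361. 240.] 345
lid side 0.88 [299. 189. 320. 214.] 292
lid side 0.7 [337. 202. 354. 213.] 159
lid side 0.52 [313. 180. 325. 194.] 158
lid side 0.21 [228. 296. 274. 360.] 2320
lever_knob scene 0.7 [291. 189. 317. 206.] 108
canister scene 0.64 [314. 129. 345. 184.] 1712
canister scene 0.27 [274. 186. 320. 246.] 2355
canister side 0.88 [230. 298. 274. 359.] 2410
salt_jar scene 0.75 [373. 164. 400. 204.] 829
salt_jar scene 0.57 [271. 188. 323. 244.] 2367
salt_jar side 0.59 [170. 289. 200. 335.] 979
waffle_iron scene 0.62 [277. 287. 404. 389.] 7617
waffle_iron side 0.67 [172. 178. 247. 225.] 2344
waffle_iron side 0.46 [250. 234. 272. 241.] 138
```

Run:
```python
import cv2
a=cv2.imread("pics/scene0.png"); b=cv2.imread("pics/side0.png")
c=cv2.resize(a[120:390,125:415],None,fx=2.2,fy=2.2,interpolation=cv2.INTER_CUBIC)
d=cv2.resize(b[170:370,160:370],None,fx=3,fy=3,interpolation=cv2.INTER_CUBIC)
cv2.imwrite("pics/c_scene.png",c);cv2.imwrite("pics/c_side.png",d)
```

```text
(no output)
```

View pics/c_scene.png

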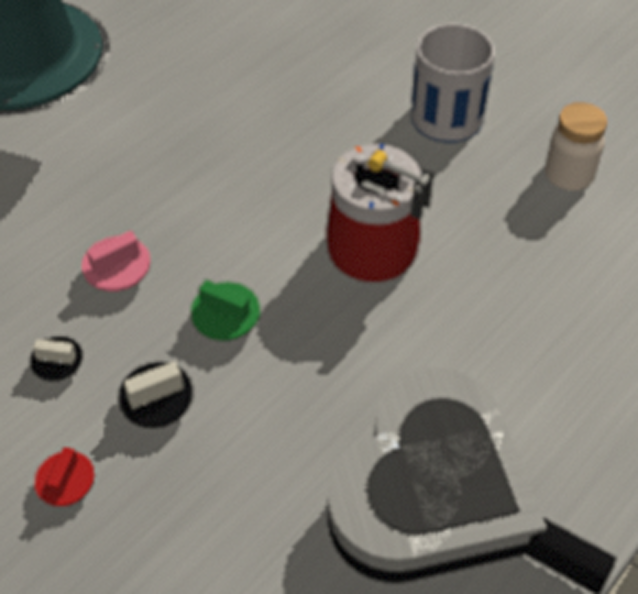

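View pics/c_side.png

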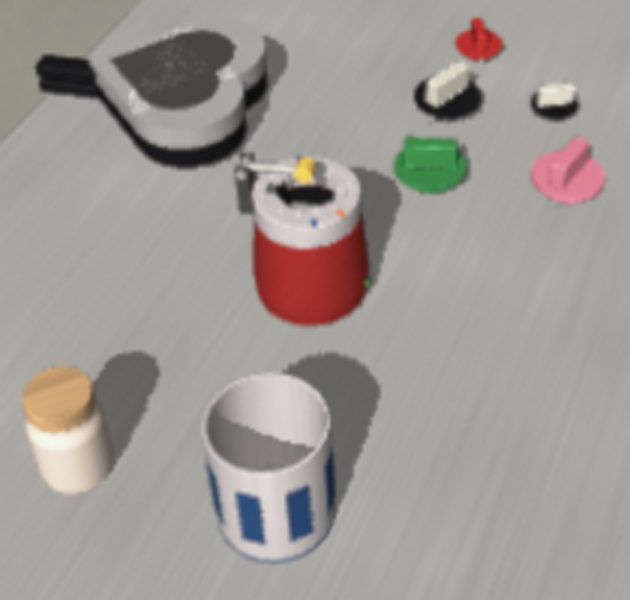

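The scene shot shows the lid candidates: pink (178,238), green (227,261), red (154,337), small black/white (150,282) and large black/white (195,298). The last is meant, being not coloured and the larger of the two. The yellow knob is at scene (297,193), side (262,226).

Run:
```python
from h import *
s,t=cam("scene"),cam("side")
for n,a,b in[("lid bar",(194.5,295),(309.3,198.7)),("small",(150,280),(345,202)),("knob",(296.8,192.7),(261.7,226.3)),("green",(227,259),(304,222)),("pink",(178,237),(349,226)),("hinge",(317,206),(241.5,226)),
 ("canister rim c",(332,142),(249,310)),("salt top",(389,175),(180,301))]:
    print(n,*tri([ray(s,a),ray(t,b)]))
st=robot.state();Rt=q2R(st["tcp_rot"]);print(Rt)
# colour blobs on collar
for nm in("scene","side"):
    im=cv2.imread(f"pics/{nm}0.png");h=cv2.cvtColor(im,cv2.COLOR_BGR2HSV)
    for c,lo,hi in(("orange",(5,120,120),(16,255,255)),("yellow",(20,120,120),(34,255,255)),("blue",(105,120,80),(130,255,255))):
        n,l,S,C=cv2.connectedComponentsWithStats(cv2.inRange(h,lo,hi))
        print(nm,c,[(S[i,4],*np.round(C[i],1)) for i in range(1,n)])
```

```text
lid bar [ 0.52450385 -0.23171975  0.03259133] [np.float64(0.0005503756011181282), np.float64(0.0005503756011181416)]
small [ 0.41794996 -0.26764239  0.02256829] [np.float64(0.0013695156427021532), np.float64(0.0013695156427022594)]
knob [0.55374855 0.05860586 0.1411485 ] [np.float64(0.0017215251662711772), np.float64(0.0017215251662712012)]
green [ 0.50432333 -0.11994902  0.02948886] [np.float64(0.002607689420997752), np.float64(0.0026076894209978423)]
pink [ 0.37504978 -0.15130947  0.02876704] [np.float64(0.001605163002771576), np.float64(0.0016051630027716067)]
hinge [0.60715886 0.06527513 0.13120208] [np.float64(0.001245550468466033), np.float64(0.001245550468466165)]
canister rim c [0.48433937 0.28196409 0.10796597] [np.float64(0.001739361684082191), np.float64(0.0017393616840821688)]
salt top [0.64930767 0.30147515 0.08403037] [np.float64(0.0010199484348846518), np.float64(0.0010199484348845619)]
[[ 9.00103858e-01  4.35675386e-01  4.77397033e-05]
 [ 4.35675389e-01 -9.00103853e-01 -9.66969017e-05]
 [ 8.42230914e-07  1.07836268e-04 -9.99999994e-01]]
scene orange [(np.int32(127), n
[... 259 characters left out ...]
nt32(1), np.float64(385.0), np.float64(168.0)), (np.int32(13), np.float64(389.9), np.float64(169.3)), (np.int32(2), np.float64(395.0), np.float64(169.5)), (np.int32(5), np.float64(386.2), np.float64(171.6)), (np.int32(1), np.float64(393.0), np.float64(172.0)), (np.int32(3), np.float64(287.7), np.float64(187.3)), (np.int32(3), np.float64(304.3), np.float64(211.7))]
scene yellow [(np.int32(42), np.float64(296.4), np.float64(192.0))]
scene blue []
side orange [(np.int32(2), np.float64(273.0), np.float64(240.5))]
side yellow [(np.int32(41), np.float64(261.1), np.float64(226.3))]
side blue [(np.int32(86), np.float64(259.5), np.float64(340.7)), (np.int32(80), np.float64(243.0), np.float64(342.3))]
```

Emit:
play_rows(
  increments=[
    {"offset": [0.13,-0.09,-0.03],"turn": [0,0,0],"grip": 1},
    {"offset": [0.13,-0.09,-0.03],"turn": [0,0,0],"grip": 1},
    {"offset": [0.13,-0.09,-0.03],"turn": [0,0,0],"grip": 1},
    {"offset": [0.13,-0.09,-0.03],"turn": [0,0,0],"grip": 1},
    {"offset": [0.13,-0.09,-0.03],"turn": [0,0,0],"grip": 1},
    {"offset": [0.13,-0.09,-0.03],"turn": [0,0,0],"grip": 1},
    {"offset": [0.13,-0.09,-0.03],"turn": [0,0,0],"grip": 1},
    {"offset": [0.13,-0.09,-0.03],"turn": [0,0,0],"grip": 1},
  ],
)

```text
time_s: 1.5
eef_pos: [0.4815, -0.2755, 0.2649]
tcp_rot: [0.0, 0.975, 0.223, 0.0]
contact_force: [1.0, -0.2, 0.7]
finger_gap: 1.0
grasp_force: 0.0
```

Run:
```python
from h import *
import pickle
st,im=snap("wrist","w1");pickle.dump(st,open("w1.pkl","wb"));print(st["time_s"],st["eef_pos"],st["contact_force"])
c=cam("wrist",st);print(proj(c,[[.5245,-.2317,.045],[.554,.0586,.14]]))
for d in robot.silhouettes("lid","wrist"): print(round(d["score"],2),d["extent"])
```

```text
1.5 [ 0.48147226 -0.2754859   0.26494519] [ 0.9798828  -0.17543465  0.67755424]
[[259.77728101 122.02187625]
 [-33.84219501 -51.70382246]]
0.71 [233.3, 90.8, 289.6, 148.6]
0.63 [147.1, 70.8, 204.9, 124.4]
0.62 [233.4, 185.0, 272.8, 224.2]
0.6 [137.0, 173.5, 191.8, 226.4]
```

View pics/w1.png

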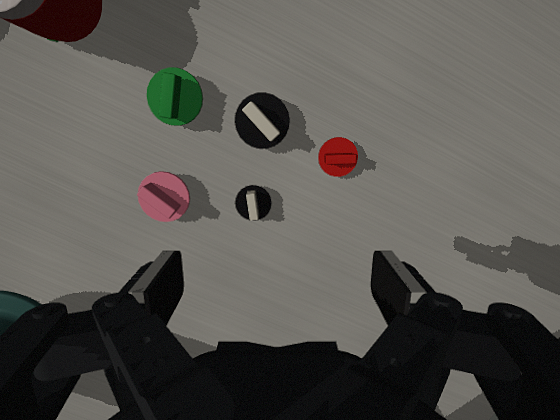

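The wrist shot shows the large black lid with white bar at (262,121), the small one at (253,203), and green, pink and red at (175,97), (164,197), (339,157). The large one is confirmed. Next: the grinder.

Emit:
play_rows(
  increments=[
    {"offset": [0.07,-0.125,0],"turn": [0,0,0.013],"grip": 0.3},
    {"offset": [0.07,-0.125,0],"turn": [0,0,0.013],"grip": 0.3},
    {"offset": [0.07,-0.125,0],"turn": [0,0,0.013],"grip": 0.3},
    {"offset": [0.07,-0.125,0],"turn": [0,0,0.013],"grip": 0.3},
    {"offset": [0.07,-0.125,0],"turn": [0,0,0.013],"grip": 0.3},
    {"offset": [0.07,-0.125,0],"turn": [0,0,0.013],"grip": 0.3},
    {"offset": [0.07,-0.125,0],"turn": [0,0,0.013],"grip": 0.3},
    {"offset": [0.07,-0.125,0],"turn": [0,0,0.013],"grip": 0.3},
  ],
)

```text
time_s: 2.4
eef_pos: [0.5499, 0.059, 0.2643]
tcp_rot: [0.0, 0.998, 0.061, 0.0]
contact_force: [0.4, -0.1, 0.4]
finger_gap: 0.654
grasp_force: 0.0
```

Run:
```python
from h import *
import pickle
st1=pickle.load(open("w1.pkl","rb"))
def blob(im,lo,hi,box=None,mn=2,hsv=True):
    h=cv2.cvtColor(im,cv2.COLOR_BGR2HSV); m=cv2.inRange(h,lo,hi)
    if box: k=np.zeros_like(m);x0,y0,x1,y1=box;k[y0:y1,x0:x1]=255;m&=k
    n,l,S,C=cv2.connectedComponentsWithStats(m)
    return m,l,[(int(S[i,4]),*np.round(C[i],1)) for i in range(1,n) if S[i,4]>=mn]
im=cv2.imread("pics/w1.png"); c1=cam("wrist",st1)
m,l,B=blob(im,(0,0,120),(179,90,255),(236,93,290,150));print("bar",B)
ys,xs=np.nonzero(m);r=cv2.minAreaRect(np.c_[xs,ys].astype(np.float32));print(r)
bp=[atz(c1,p,.052) for p in cv2.boxPoints(r)];print(np.round(bp,4),np.mean(bp,0))
# black disc
st,im=snap("wrist","w2");pickle.dump(st,open("w2.pkl","wb"));print(st["time_s"],st["eef_pos"],st["tcp_rot"],st["finger_gap"])
im=im[:,:,::-1].copy()
c=cam("wrist",st);print("knob pred",proj(c,[[.5537,.0586,.141]]))
for n,lo,hi in(("orange",(5,120,100),(16,255,255)),("yellow",(20,100,100),(34,255,255)),("blue",(105,120,60),(130,255,255))):
    print(n,[ (b,np.round(atz(c,b[1:],.12),4)) for b in blob(im,lo,hi)[2]])
cv2.imwrite("pics/w2c.png",cv2.resize(im[100:360,150:430],None,fx=2.3,fy=2.3,interpolation=cv2.INTER_CUBIC))
```

```text
bar [(89, np.float64(240.6), np.float64(97.2)), (91, np.float64(282.5), np.float64(95.9)), (543, np.float64(260.0), np.float64(120.9)), (127, np.float64(242.0), np.float64(144.2)), (2, np.float64(263.5), np.float64(149.0))]
((262.5, 121.0), (56.0, 53.0), 90.0)
[[ 0.5429 -0.1924  0.052 ]
 [ 0.5701 -0.2488  0.052 ]
 [ 0.5111 -0.278   0.052 ]
 [ 0.4828 -0.2192  0.052 ]] [ 0.52670738 -0.23459941  0.052     ]
2.4 [0.54990804 0.05903229 0.26431161] [2.76024552e-04 9.98138803e-01 6.09818514e-02 2.58061998e-04] 0.6542919398410187
knob pred [[277.63303022 181.3905508 ]]
orange [((40, np.float64(297.8), np.float64(142.5)), array([0.5916, 0.0427, 0.12  ])), ((29, np.float64(258.6), np.float64(210.2)), array([0.5157, 0.0744, 0.12  ]))]
yellow [((261, np.float64(277.6), np.float64(182.0)), array([0.5487, 0.058 , 0.12  ]))]
blue [((30, np.float64(313.9), np.float64(160.0)), array([0.5761, 0.0238, 0.12  ])), ((28, np.float64(242.7), np.float64(194.2)), array([0.5312, 0.0929, 0.12  ]))]
```

View pics/w2c.png

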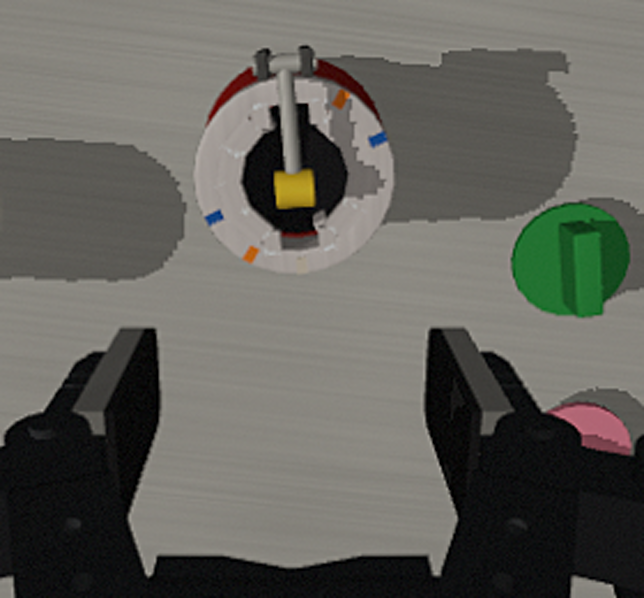

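The orange and blue mark pairs agree: mouth centre (0.5537, 0.0585), yaw 11.7°, radius 41 mm at z = 0.12. The knob triangulates to z = 0.141, as it should. Descend and pinch.

Emit:
play_rows(
  increments=[
    {"offset": [0.012,0.004,0.11],"turn": [0,0,-0.026],"grip": 0.2},
    {"offset": [0,0,0.12],"turn": [0,0,0],"grip": 0.2},
    {"offset": [0,0,0.12],"turn": [0,0,0],"grip": 0.2},
    {"offset": [0,0,0.117],"turn": [0,0,0],"grip": 0.2},
    {"offset": [0,0,0],"turn": [0,0,0],"grip": -1},
    {"offset": [0,0,0],"turn": [0,0,0],"grip": -1},
    {"offset": [0,0,0],"turn": [0,0,0],"grip": -1},
    {"offset": [0,0,0],"turn": [0,0,0],"grip": -1},
  ],
  grip_force=25,
)

```text
time_s: 3.25
eef_pos: [0.5556, 0.0572, 0.1269]
tcp_rot: [0.0, 0.995, 0.103, 0.002]
contact_force: [-0.7, 0.4, -0.2]
finger_gap: 0.001
grasp_force: 0.0
```

Run:
```python
from h import *
st,a=snap("scene","s3");_,b=snap("side","d3");_,w=snap("wrist","w3")
print(robot.state())
f=lambda i,x,y:cv2.resize(i[y:y+100,x:x+100],(390,390),interpolation=cv2.INTER_CUBIC)
cv2.imwrite("pics/c3.png",np.hstack([f(a,250,130),f(b,220,180)])[:,:,::-1])
c=cam("wrist",st);print(proj(c,[[.5537,.0586,.1405]]))
```

```text
{'time_s': 3.4, 'qpos': array([5.84643821e-02, 9.25690148e-02, 1.93100236e+00, 7.65990087e-06,
       1.11501621e+00, 1.42350437e+00]), 'joint_vel': array([ 0.0018361 ,  0.00625288,  0.01058899, -0.00104207, -0.00109958,
        0.00016683]), 'tau': array([-4.30384325e-02, -3.98128116e+01, -3.46606135e+01, -2.68158190e-03,
       -1.77723292e-02, -1.09078650e-03]), 'eef_pos': array([0.55461854, 0.05740771, 0.12585936]), 'tcp_rot': array([6.32731352e-05, 9.94711756e-01, 1.02695004e-01, 1.50120421e-03]), 'contact_force': array([-0.01994335, -0.23048797, -0.52671707]), 'wrist_torque': array([-0.04995772,  0.04771915,  0.02258755]), 'grasp_force': 0.0, 'finger_gap': -0.002040812303499292}
[[273.67145117 240.33446715]]
```

View pics/c3.png

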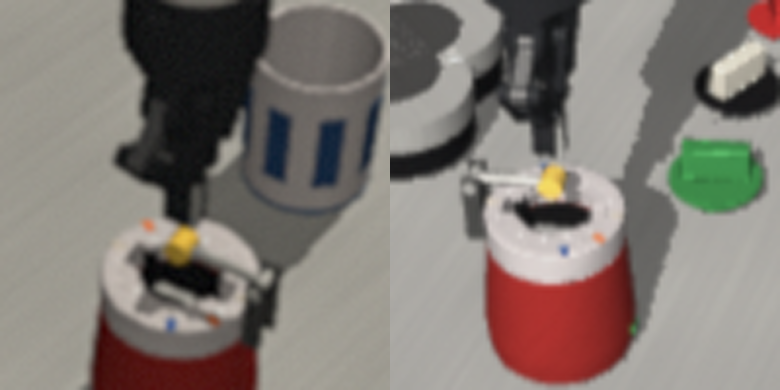

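Run:
```python
from h import *
st=robot.state();p=st["eef_pos"]
for n in("scene","side"):
    print(n,proj(cam(n),[p,p+[0,0,.03],[.5537,.0586,.1405]]))
print("tip tri",tri([ray(cam("scene"),(297.4,186.4)),ray(cam("side"),(260.5,218.5))]))
c=cam("wrist",st);print(proj(c,[p,p+[0,0,.02],[.5537,.0586,.1405]]))
w=cv2.imread("pics/w3.png");cv2.imwrite("pics/w3c.png",cv2.resize(w[140:340,180:380],(600,600),interpolation=cv2.INTER_CUBIC))
```

```text
scene [[295.71149973 197.76794307]
 [296.26143907 188.35504606]
 [296.008646   192.73603375]]
side [[261.20228215 230.66406816]
 [260.61260309 221.54982059]
 [261.05461618 226.63581403]]
tip tri (array([0.55634902, 0.05657109, 0.16413638]), [np.float64(0.0013864912620175013), np.float64(0.001386491262017519)])
[[276.72029951 229.36560288]
 [276.7149995  242.19588742]
 [274.2994456  239.57735985]]
```

View pics/w3c.png

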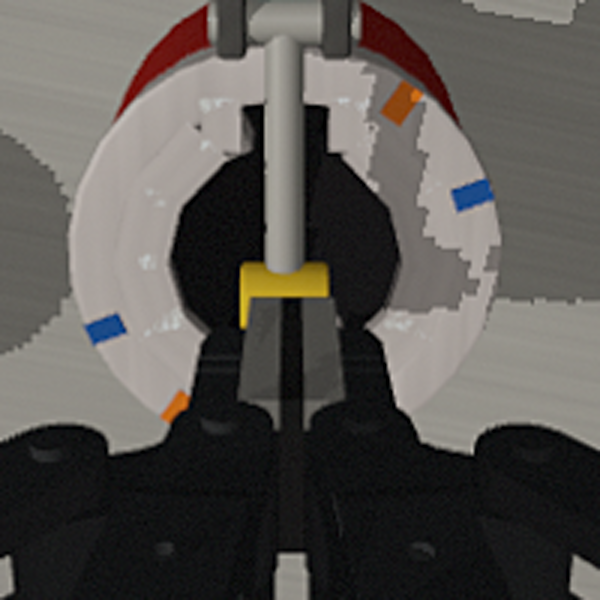

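Run:
```python
from h import *
st=robot.state();p=st["eef_pos"];Rt=q2R(st["tcp_rot"]);c=cam("wrist",st)
for x in(.011,-.011):
    for z in(0,-.01,-.02,-.03,-.04): print(x,z,proj(c,[p+Rt@[x,0,z]])[0])
print(st["finger_gap"])
a=cv2.imread("pics/scene0.png")
# tips at start (open): project tcp
for n in("scene","side"):
  s=cam(n);print(n,proj(s,[[.29376,-.60682,.19084]]))
```

```text
0.011 0 [276.71437861 211.98578638]
0.011 -0.01 [276.70382782 217.28127765]
0.011 -0.02 [276.69208056 223.17787437]
0.011 -0.03 [276.67892218 229.78353208]
0.011 -0.04 [276.66408375 237.23354135]
-0.011 0 [276.72605186 246.20428332]
-0.011 -0.01 [276.71646085 253.09964859]
-0.011 -0.02 [276.70582431 260.74653367]
-0.011 -0.03 [276.69396312 269.27366193]
-0.011 -0.04 [276.68065524 278.84058563]
-0.002040812303499292
scene [[-84.56037115 309.40955056]]
side [[408.39654151 116.11480215]]
```

Run:
```python
from h import *
st=robot.state();p=st["eef_pos"]
for n,a,b in(("scene","scene0","s3"),("side","side0","d3")):
    A=cv2.imread(f"pics/{a}.png").astype(int);B=cv2.imread(f"pics/{b}.png").astype(int);s=cam(n)
    for h in range(0,80,4):
        u,v=np.round(proj(s,[p+[0,0,h/1000]])[0]).astype(int)
        print(n,h,round(p[2]+h/1000,3),(u,v),A[v,u-3:u+4].sum(1),B[v,u-3:u+4].sum(1))
```

```text
scene 0 0.126 (np.int64(296), np.int64(198)) [42 73 86 92 59 50 34] [45 68 93 82 68 54 30]
scene 4 0.13 (np.int64(296), np.int64(197)) [108 158 185 182 146 100  86] [110 162 200 190 154  99  85]
scene 8 0.134 (np.int64(296), np.int64(195)) [245 250 255 261 275 274 264] [256 257 267 270 288 283 273]
scene 12 0.138 (np.int64(296), np.int64(194)) [245 253 258 294 329 332 321] [261 258 269 308 339 340 333]
scene 16 0.142 (np.int64(296), np.int64(193)) [269 278 323 372 393 384 367] [279 285 331 381 411 396 381]
scene 20 0.146 (np.int64(296), np.int64(192)) [363 365 408 447 448 423 389] [372 378 422 461 462 435 401]
scene 24 0.15 (np.int64(296), np.int64(190)) [474 430 428 456 472 465 463] [492 444 442 474 490 480 466]
scene 28 0.154 (np.int64(296), np.int64(189)) [498 451 425 433 453 467 490] [521 472 438 437 452 441 441]
scene 32 0.158 (np.int64(296), np.int64(188)) [522 499 473 449 426 423 472] [537 493 420 356 337 334 346]
scene 36 0.162 (np.int64(296), np.int64(186)) [511 507 497 466 377 297 367] [339 248 155  82  69 137 210]
scene 40 0.166 (np.int64(296), np.int64(185)) [477 450 409 
[... 2363 characters left out ...]
0), np.int64(215)) [489 492 490 492 488 485 487] [168 135 140 144 156 294 472]
side 56 0.182 (np.int64(260), np.int64(213)) [489 488 489 490 490 488 486] [149 126 132 131 161 299 455]
side 60 0.186 (np.int64(260), np.int64(212)) [489 490 489 487 487 490 488] [117  99 105 104 140 256 366]
side 64 0.19 (np.int64(260), np.int64(211)) [488 491 490 491 488 490 492] [114 106  95  83 102 205 296]
side 68 0.194 (np.int64(260), np.int64(209)) [484 486 491 493 491 488 489] [ 78  76  69  68 102 168 168]
side 72 0.198 (np.int64(260), np.int64(208)) [485 485 490 493 493 491 489] [ 71  71  65  61  84 121 110]
side 76 0.202 (np.int64(260), np.int64(207)) [488 484 489 493 495 493 492] [84 73 63 60 66 78 96]
```

The pictures show the fingers shut above the knob: in both fixed views the real tips stand at z ≈ 0.163, while the reported TCP is at 0.126. The tips are therefore 37 mm short of the reported TCP. I'll apply that offset from here on: open, go 40 mm lower, pinch.

Emit:
play_rows(
  increments=[
    {"offset": [-0.003,-0.003,0],"turn": [0,0,0],"grip": 0.1},
    {"offset": [0,0,0],"turn": [0,0,0],"grip": 0.1},
    {"offset": [0,0,0.065],"turn": [0,0,0],"grip": 0.1},
    {"offset": [0,0,0.07],"turn": [0,0,0],"grip": 0.1},
    {"offset": [0,0,0],"turn": [0,0,0],"grip": -1},
    {"offset": [0,0,0],"turn": [0,0,0],"grip": -1},
    {"offset": [0,0,0],"turn": [0,0,0],"grip": -1},
    {"offset": [0,0,0],"turn": [0,0,0],"grip": -1},
  ],
  grip_force=25,
)

```text
time_s: 4.2
eef_pos: [0.5522, 0.0582, 0.0842]
tcp_rot: [-0.0, 0.995, 0.103, -0.0]
contact_force: [-2.9, 0.0, -1.2]
finger_gap: 0.184
grasp_force: 28.2
```

Emit:
play_rows(
  increments=[
    {"offset": [0.005,0,-0.043],"turn": [0,0,0],"grip": -1},
    {"offset": [0.016,0,-0.04],"turn": [0,0,0],"grip": -1},
    {"offset": [0.025,0,-0.035],"turn": [0,0,0],"grip": -1},
    {"offset": [0.033,0,-0.028],"turn": [0,0,0],"grip": -1},
    {"offset": [0.039,0,-0.019],"turn": [0,0,0],"grip": -1},
    {"offset": [0.042,0,-0.008],"turn": [0,0,0],"grip": -1},
    {"offset": [0.043,0,0.002],"turn": [0,0,0],"grip": -1},
    {"offset": [0.041,0,0.013],"turn": [0,0,0],"grip": -1},
  ],
)

```text
time_s: 5.0
eef_pos: [0.6267, 0.0736, 0.1334]
tcp_rot: [-0.0, 0.995, 0.103, 0.002]
contact_force: [-3.9, -0.1, 4.2]
finger_gap: 0.179
grasp_force: 24.8
```

Emit:
play_rows(
  increments=[
    {"offset": [0.012,0,0.008],"turn": [0,0,0],"grip": -1},
    {"offset": [0.012,0,0.01],"turn": [0,0,0],"grip": -1},
    {"offset": [0,0,0],"turn": [0,0,0],"grip": -1},
    {"offset": [0,0,0],"turn": [0,0,0],"grip": 0.3},
    {"offset": [0,0,0],"turn": [0,0,0],"grip": 0.3},
    {"offset": [0,0,0],"turn": [0,0,0],"grip": 0.3},
    {"offset": [0,0,-0.1],"turn": [0,0,0],"grip": 0.3},
    {"offset": [0,0,-0.1],"turn": [0,0,0],"grip": 0.3},
  ],
)

```text
time_s: 5.8
eef_pos: [0.6299, 0.0743, 0.184]
tcp_rot: [-0.0, 0.995, 0.103, -0.002]
contact_force: [-0.2, 0.4, 0.6]
finger_gap: 0.65
grasp_force: 0.0
```

Run:
```python
from h import *
st,a=snap("scene","s4");_,b=snap("side","d4");st2,w=snap("wrist","w4")
print(st2["eef_pos"],st2["time_s"],st2["contact_force"])
def yel(im):
    h=cv2.cvtColor(im,cv2.COLOR_RGB2HSV);m=cv2.inRange(h,(20,100,90),(34,255,255));n,l,S,C=cv2.connectedComponentsWithStats(m)
    return [(int(S[i,4]),np.round(C[i],1)) for i in range(1,n) if S[i,4]>5]
for n,i in(("scene",a),("side",b),("wrist",w)): print(n,yel(i))
th=np.array([1.6,1.8,2.0]);x=.052-.052*np.cos(th);y=np.radians(11.7)
P=np.c_[.5537+x*np.cos(y),.0585+x*np.sin(y),.14+.052*np.sin(th)]
for n in("scene","side"): print(n,proj(cam(n),P))
print(proj(cam("wrist",st2),P))
```

```text
[0.63481377 0.07470761 0.19073875] 5.9 [0.82994731 0.71695154 1.02037937]
scene [(58, array([327.8, 191. ]))]
side [(46, array([230.9, 209.4]))]
wrist [(658, array([275.7, 241. ]))]
scene [[319.34858352 185.0779282 ]
 [323.69357894 187.30721778]
 [327.7703017  190.13997801]]
side [[238.65699787 208.26654778]
 [234.6428958  208.28273735]
 [230.91474905 208.96515141]]
[[275.74423623 274.04823254]
 [275.75438617 258.01808145]
 [275.77189961 241.20289509]]
```

Run:
```python
from h import *
import pickle
st1=pickle.load(open("w1.pkl","rb"));im=cv2.imread("pics/w1.png");c=cam("wrist",st1)
h=cv2.cvtColor(im,cv2.COLOR_BGR2HSV);m=cv2.inRange(h,(0,0,120),(179,90,255))
n,l,S,C=cv2.connectedComponentsWithStats(m);k=l[121,260];ys,xs=np.nonzero(l==k)
r=cv2.minAreaRect(np.c_[xs,ys].astype(np.float32));b=np.array([atz(c,p,.052) for p in cv2.boxPoints(r)])
print(r,np.round(b,4),b.mean(0),[np.linalg.norm(b[i]-b[i-1]) for i in range(2)])
e=[b[1]-b[0],b[2]-b[1]];e=max(e,key=np.linalg.norm);print("yaw",np.degrees(np.arctan2(e[1],e[0])))
```

```text
((260.0552673339844, 120.95028686523438), (42.96240234375, 12.636000633239746), 48.012786865234375) [[ 0.5286 -0.2054  0.052 ]
 [ 0.5423 -0.2114  0.052 ]
 [ 0.5236 -0.2584  0.052 ]
 [ 0.5094 -0.2525  0.052 ]] [ 0.5259523  -0.23193942  0.052     ] [np.float64(0.05089223461408147), np.float64(0.01496589700437601)]
yaw -111.69154666030622
```

```bash
cat >> h.py <<'E'
def yaw(st): M=q2R(st["tcp_rot"]); return np.arctan2(M[1,0],M[0,0])
def plan(target,yawdeg,n):
    st=robot.state();p=st["eef_pos"];y0=yaw(st);d=(np.array(target)-p)/n;dy=(np.radians(yawdeg)-y0)/n
    print("from",np.round(p,4),np.degrees(y0),"turn/row",round(-dy/np.pi,4))
    for i in range(n):
        y=y0+i*dy
        print(np.round(np.array([np.cos(y)*d[0]+np.sin(y)*d[1],np.sin(y)*d[0]-np.cos(y)*d[1],-d[2]])/.3,3))
E
python3 -c "
from h import *
plan([.526,-.232,.12],68.3,8)"
```

```text
from [0.6335 0.0746 0.1884] 11.78500569195196 turn/row -0.0392
[-0.07   0.116  0.029]
[-0.084  0.106  0.029]
[-0.096  0.095  0.029]
[-0.107  0.083  0.029]
[-0.116  0.069  0.029]
[-0.124  0.054  0.029]
[-0.13   0.038  0.029]
[-0.134  0.022  0.029]
```

Emit:
play_rows(
  increments=[
    {"offset": [-0.07,0.116,0],"turn": [0,0,-0.039],"grip": 0.3},
    {"offset": [-0.084,0.106,0],"turn": [0,0,-0.039],"grip": 0.3},
    {"offset": [-0.096,0.095,0.02],"turn": [0,0,-0.039],"grip": 0.3},
    {"offset": [-0.107,0.083,0.03],"turn": [0,0,-0.039],"grip": 0.3},
    {"offset": [-0.116,0.069,0.04],"turn": [0,0,-0.039],"grip": 0.3},
    {"offset": [-0.124,0.054,0.04],"turn": [0,0,-0.039],"grip": 0.3},
    {"offset": [-0.13,0.038,0.05],"turn": [0,0,-0.039],"grip": 0.3},
    {"offset": [-0.134,0.022,0.05],"turn": [0,0,-0.039],"grip": 0.3},
  ],
)

```text
time_s: 6.75
eef_pos: [0.521, -0.2327, 0.1146]
tcp_rot: [-0.001, 0.828, 0.561, -0.0]
contact_force: [0.6, -0.3, -0.7]
finger_gap: 0.651
grasp_force: 0.0
```

```bash
cat > bar.py <<'E'
from h import *
import sys,pickle
st,w=snap("wrist",sys.argv[1]);c=cam("wrist",st)
z=float(sys.argv[2]);x0,y0=float(sys.argv[3]),float(sys.argv[4])
print(st["time_s"],st["eef_pos"],np.degrees(yaw(st)))
u=proj(c,[[x0,y0,z]])[0];print("pred",u)
h=cv2.cvtColor(w,cv2.COLOR_RGB2HSV);m=cv2.inRange(h,(0,0,120),(179,90,255))
for d in robot.silhouettes("lid","wrist"): print(round(d["score"],2),np.round(d["extent"]))
n,l,S,C=cv2.connectedComponentsWithStats(m);a=np.hypot(*(C-u).T);a[0]=1e9;a[S[:,4]<100]=1e9;k=a.argmin();ys,xs=np.nonzero(l==k)
r=cv2.minAreaRect(np.c_[xs,ys].astype(np.float32));b=np.array([atz(c,p,z) for p in cv2.boxPoints(r)])
e=[b[1]-b[0],b[2]-b[1]];print(r,"centre",b.mean(0),"sides",[np.linalg.norm(x) for x in e])
e=max(e,key=np.linalg.norm);print("yaw",np.degrees(np.arctan2(e[1],e[0])))
E
python3 bar.py w5 .052 .526 -.232
```

```text
6.75 [ 0.52102661 -0.23273333  0.11460063] 68.24013455650828
pred [282.28393467 198.52036978]
0.98 [ 47. 133. 134. 211.]
0.79 [300. 266. 345. 317.]
0.78 [162.  23. 251. 118.]
0.66 [242. 150. 323. 226.]
0.58 [168. 237. 206. 274.]
((282.0, 194.5), (65.0, 18.0), 90.0) centre [ 0.52672705 -0.22954862  0.052     ] sides [np.float64(0.013827229987517991), np.float64(0.05298506178489697)]
yaw -111.09571024198196
```

```bash
python3 -c "
from h import *
import pickle
s1=pickle.load(open('w1.pkl','rb'));c1=cam('wrist',s1);s2=robot.state();c2=cam('wrist',s2)
print(tri([ray(c1,(260.06,120.95)),ray(c2,(282,194.5))]))
plan([.5265,-.2305,-.010],68.6,4)"
```

```text
(array([ 0.52473001, -0.23147441,  0.04699346]), [np.float64(0.0011915530446046847), np.float64(0.0011915530446047838)])
from [ 0.5181 -0.2345  0.1123] 67.81614165915664 turn/row -0.0011
[0.006 0.005 0.102]
[0.006 0.005 0.102]
[0.006 0.005 0.102]
[0.006 0.005 0.102]
```

Emit:
play_rows(
  increments=[
    {"offset": [0.012,0.01,0.1],"turn": [0,0,-0.004],"grip": 0.1},
    {"offset": [0.012,0.01,0.1],"turn": [0,0,0],"grip": 0.1},
    {"offset": [0,0,0.1],"turn": [0,0,0],"grip": 0.1},
    {"offset": [0,0,0.1],"turn": [0,0,0],"grip": 0.1},
    {"offset": [0,0,0],"turn": [0,0,0],"grip": 0.1},
    {"offset": [0,0,0],"turn": [0,0,0],"grip": 0.1},
  ],
  grip_force=60,
)

```text
time_s: 7.45
eef_pos: [0.53, -0.2262, -0.0042]
tcp_rot: [-0.001, 0.826, 0.564, -0.001]
contact_force: [0.3, 0.3, 0.4]
finger_gap: 0.55
grasp_force: 0.0
```

```bash
python3 -c "
from h import *
for i in range(2):
    st=robot.state();print(st['eef_pos'],np.degrees(yaw(st)),st['contact_force'],st['finger_gap']);robot.snapshot('scene')
s,a=snap('scene','s6');_,b=snap('side','d6')
f=lambda i,x,y:cv2.resize(i[y:y+80,x:x+80],(390,390),interpolation=cv2.INTER_CUBIC)
cv2.imwrite('pics/c6.png',np.hstack([f(a,155,250),f(b,270,160)])[:,:,::-1])"
```

```text
[ 0.53001717 -0.22617044 -0.00423077] 68.65645328311571 [0.26013166 0.34787886 0.43634257] 0.550078101831545
[ 0.53142404 -0.22698717 -0.00273426] 68.66061468832629 [ 0.07988166  0.16184306 -0.32443235] 0.5464061153566507
```

View pics/c6.png

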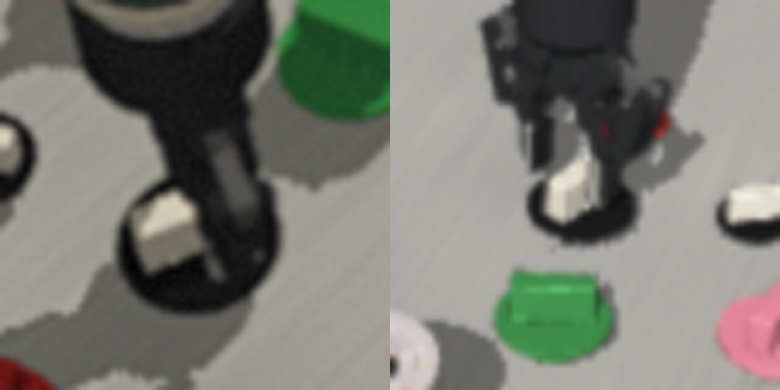

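Emit:
play_rows(
  increments=[
    {"offset": [-0.015,-0.011,0.013],"turn": [0,0,0],"grip": 0.1},
    {"offset": [0,0,0],"turn": [0,0,0],"grip": -1},
    {"offset": [0,0,0],"turn": [0,0,0],"grip": -1},
    {"offset": [0,0,0],"turn": [0,0,0],"grip": -1},
    {"offset": [0,0,0],"turn": [0,0,0],"grip": -1},
    {"offset": [0,0,0],"turn": [0,0,0],"grip": -1},
  ],
  grip_force=70,
)

```text
time_s: 8.25
eef_pos: [0.5262, -0.2303, -0.007]
tcp_rot: [0.0, 0.826, 0.564, 0.0]
contact_force: [-1.6, -1.0, 3.9]
finger_gap: 0.172
grasp_force: 69.0
```

Emit:
play_rows(
  increments=[
    {"offset": [0,0,-0.07],"turn": [0,0,0],"grip": -1},
    {"offset": [0,0,-0.15],"turn": [0,0,0],"grip": -1},
    {"offset": [0,0,-0.15],"turn": [0,0,0],"grip": -1},
    {"offset": [0,0,-0.15],"turn": [0,0,0],"grip": -1},
    {"offset": [0,0,-0.06],"turn": [0,0,0],"grip": -1},
    {"offset": [0,0,0],"turn": [0,0,0],"grip": -1},
  ],
)

```text
time_s: 8.85
eef_pos: [0.5287, -0.2313, 0.1709]
tcp_rot: [0.003, 0.826, 0.564, 0.002]
contact_force: [0.6, 0.2, -0.6]
finger_gap: 0.171
grasp_force: 68.6
```

```bash
python3 -c "
from h import *
st,w=snap('wrist','w7');print(st['finger_gap'],st['contact_force'],st['time_s'])
c=cam('wrist',st);p=st['eef_pos'];Rt=q2R(st['tcp_rot'])
h=cv2.cvtColor(w,cv2.COLOR_RGB2HSV);m=cv2.inRange(h,(0,0,110),(179,90,255))
zt=.059 # bar top above eef
u=[proj(c,[p+Rt@[x,0,-zt]])[0] for x in(.026,-.026)];print(u)
n,l,S,C=cv2.connectedComponentsWithStats(m)
for i in range(1,n):
    x,y,ww,hh,A=S[i]
    if 60<A<20000 and 150<C[i][0]<400 and y+hh>180: print(S[i],C[i])
plan([.5537,.0585,.163],11.7,8)"
```

```text
0.17141909163527025 [ 0.55723814  0.22663222 -0.64927677] 8.85
[array([276.71429839, 220.06758342]), array([276.75236124, 329.64888197])]
[ 252  206   50  141 4933] [276.77194405 277.43300223]
[241 240  16  40 384] [249.15885417 258.09895833]
[298 240  16  43 368] [304.80163043 260.78804348]
[141 327  23  26 261] [151.93869732 339.11494253]
from [ 0.5269 -0.2305  0.1679] 68.67112141677542 turn/row 0.0396
[ 0.116 -0.033  0.002]
[ 0.111 -0.048  0.002]
[ 0.104 -0.061  0.002]
[ 0.096 -0.073  0.002]
[ 0.086 -0.085  0.002]
[ 0.075 -0.095  0.002]
[ 0.063 -0.103  0.002]
[ 0.049 -0.11   0.002]
```

```bash
python3 -c "
import cv2
w=cv2.imread('pics/w7.png');cv2.imwrite('pics/w7c.png',cv2.resize(w[180:380,177:377],(600,600),interpolation=cv2.INTER_CUBIC))"
```

```text
(no output)
```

View pics/w7c.png

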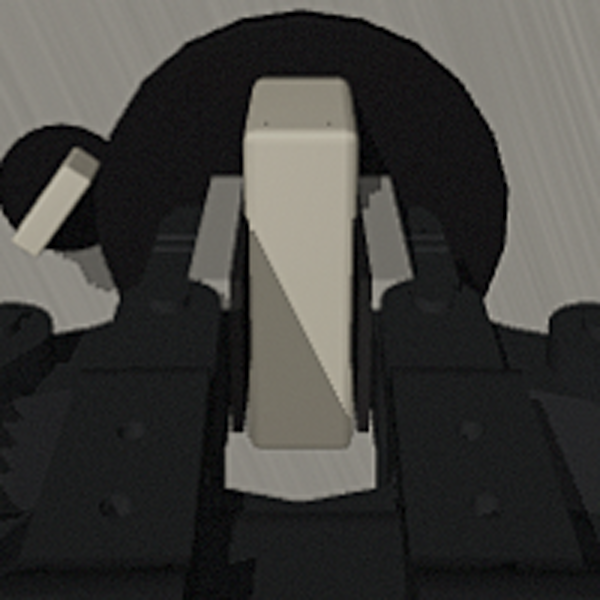

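The crop shows the white bar centred between the pads, its top from (277,223) to (277,329) in the full picture, as predicted. Carry it to the mouth.

Emit:
play_rows(
  increments=[
    {"offset": [0.116,-0.033,0],"turn": [0,0,0.0396],"grip": -1},
    {"offset": [0.111,-0.048,0],"turn": [0,0,0.0396],"grip": -1},
    {"offset": [0.104,-0.061,0],"turn": [0,0,0.0396],"grip": -1},
    {"offset": [0.096,-0.073,0],"turn": [0,0,0.0396],"grip": -1},
    {"offset": [0.086,-0.085,0],"turn": [0,0,0.0396],"grip": -1},
    {"offset": [0.075,-0.095,0.02],"turn": [0,0,0.0396],"grip": -1},
    {"offset": [0.063,-0.103,0.03],"turn": [0,0,0.0396],"grip": -1},
    {"offset": [0.049,-0.11,0.03],"turn": [0,0,0.0396],"grip": -1},
  ],
)

```text
time_s: 9.7
eef_pos: [0.5506, 0.0598, 0.1391]
tcp_rot: [-0.0, 0.995, 0.099, -0.002]
contact_force: [0.7, 0.1, -0.7]
finger_gap: 0.17
grasp_force: 68.6
```

Emit:
play_rows(
  increments=[
    {"offset": [0,0,0],"turn": [0,0,0],"grip": -1},
    {"offset": [0,0,0],"turn": [0,0,0],"grip": -1},
    {"offset": [0,0,0],"turn": [0,0,0],"grip": -1},
  ],
)

```text
time_s: 10.0
eef_pos: [0.5517, 0.0576, 0.1411]
tcp_rot: [0.0, 0.995, 0.102, -0.001]
contact_force: [0.1, 0.1, -1.0]
finger_gap: 0.166
grasp_force: 68.7
```

```bash
python3 -c "
from h import *
st,w=snap('wrist','w8');ps=[];ys=[]
for i in range(6):
    s=robot.state();ps.append(s['eef_pos']);ys.append(np.degrees(yaw(s)));robot.snapshot('scene')
print(np.round(ps,4),np.mean(ps,0),np.mean(ys),st['contact_force'],s['time_s'])
c=cam('wrist',st);h=cv2.cvtColor(w,cv2.COLOR_RGB2HSV)
for nm,lo,hi in(('orange',(5,120,100),(16,255,255)),('blue',(105,120,60),(130,255,255))):
    n,l,S,C=cv2.connectedComponentsWithStats(cv2.inRange(h,lo,hi))
    for i in range(1,n):
        if S[i,4]>8: print(nm,S[i,4],C[i],atz(c,C[i],.12))
a=np.radians(11.7)
for nm,t in(('o',.6),('b',1.2)):
  for k in(0,np.pi): print(nm,proj(c,[[.5537+.041*np.cos(a-t+k),.0585+.041*np.sin(a-t+k),.12]]))
"
```

```text
[[0.5522 0.0574 0.1417]
 [0.5525 0.0573 0.1422]
 [0.5528 0.0572 0.1426]
 [0.5529 0.0573 0.1428]
 [0.553  0.0574 0.1429]
 [0.553  0.0576 0.143 ]] [0.55270586 0.05734937 0.14250515] 11.590967862007771 [ 0.12799081  0.11050856 -1.01102835] 10.3
orange 97 [312.24742268 164.67010309] [0.59157698 0.04268637 0.12      ]
blue 79 [334.46835443 193.59493671] [0.57599632 0.02402459 0.12      ]
o [[312.22084813 164.73923915]]
o [[242.80773888 261.42300418]]
b [[334.36744138 193.57303731]]
b [[219.83786617 235.97923897]]
```

Emit:
play_rows(
  increments=[
    {"offset": [0.004,-0.002,0.04],"turn": [0,0,0],"grip": -1},
    {"offset": [0,0,0.04],"turn": [0,0,0],"grip": -1},
    {"offset": [0,0,0.03],"turn": [0,0,0],"grip": -1},
    {"offset": [0,0,0.02],"turn": [0,0,0],"grip": -1},
    {"offset": [0,0,0],"turn": [0,0,0],"grip": -1},
    {"offset": [0,0,0],"turn": [0,0,0],"grip": -1},
  ],
)

```text
time_s: 10.95
eef_pos: [0.5537, 0.0592, 0.1034]
tcp_rot: [-0.0, 0.995, 0.102, -0.0]
contact_force: [-0.5, 0.7, -0.5]
finger_gap: 0.17
grasp_force: 68.7
```

Emit:
play_rows(
  increments=[
    {"offset": [0,0,0.012],"turn": [0,0,0],"grip": -1},
    {"offset": [0,0,0.012],"turn": [0,0,0],"grip": -1},
    {"offset": [0,0,0.007],"turn": [0,0,0],"grip": -1},
    {"offset": [0,0,0],"turn": [0,0,0],"grip": -1},
    {"offset": [0,0,0],"turn": [0,0,0],"grip": -1},
  ],
)

```text
time_s: 11.45
eef_pos: [0.5541, 0.0592, 0.0951]
tcp_rot: [0.0, 0.995, 0.101, 0.0]
contact_force: [-1.3, 0.0, 4.0]
finger_gap: 0.169
grasp_force: 69.4
```

Emit:
play_rows(
  increments=[
    {"offset": [0,0,0.003],"turn": [0,0,0],"grip": -1},
    {"offset": [0,0,0],"turn": [0,0,0.02],"grip": -1},
    {"offset": [0,0,0],"turn": [0,0,0.025],"grip": -1},
    {"offset": [0,0,0],"turn": [0,0,0.025],"grip": -1},
    {"offset": [0,0,0],"turn": [0,0,0.025],"grip": -1},
    {"offset": [0,0,0],"turn": [0,0,0.025],"grip": -1},
    {"offset": [0,0,0],"turn": [0,0,0.025],"grip": -1},
    {"offset": [0,0,0],"turn": [0,0,0.02],"grip": -1},
  ],
  grip_force=80,
)

```text
time_s: 12.25
eef_pos: [0.5541, 0.0586, 0.0951]
tcp_rot: [0.0, 0.987, -0.158, 0.0]
contact_force: [-4.6, -2.6, 9.3]
finger_gap: 0.168
grasp_force: 81.3
```

```bash
cat > chk.py <<'E'
from h import *
import sys
robot.snapshot('side')
st,w=snap('wrist',sys.argv[1]);c=cam('wrist',st)
print(st['time_s'],st['eef_pos'],'yaw',np.degrees(yaw(st)),st['contact_force'],st['wrist_torque'],st['finger_gap'],st['grasp_force'])
h=cv2.cvtColor(w,cv2.COLOR_RGB2HSV)
M=np.array([.5537,.0585,.12])
for nm,lo,hi in(('orange',(5,120,100),(16,255,255)),('blue',(105,120,60),(130,255,255))):
    n,l,S,C=cv2.connectedComponentsWithStats(cv2.inRange(h,lo,hi))
    for i in range(1,n):
        if S[i,4]>8: P=atz(c,C[i],.12);print(nm,S[i,4],C[i],P,np.degrees(np.arctan2(*(P-M)[1::-1])))
# bar top edges: predicted corners for bar aligned with tool
a=cv2.resize(w[150:350,177:377],(600,600),interpolation=cv2.INTER_CUBIC);cv2.imwrite(f'pics/{sys.argv[1]}c.png',a[:,:,::-1])
E
python3 chk.py w9
```

```text
12.3 [0.5541088  0.05861947 0.09507567] yaw -18.310885261459045 [-4.32290324 -2.3115371   9.62294488] [-0.18091394  0.67442255  0.13776589] 0.16418096344807176 81.21468544006348
orange 153 [284.09803922 169.55555556] [0.59166976 0.04235928 0.12      ] -23.030060155468163
blue 138 [328.69565217 187.4057971 ] [0.57602113 0.02387628 0.12      ] -57.191038920027395
```

View pics/w9c.png

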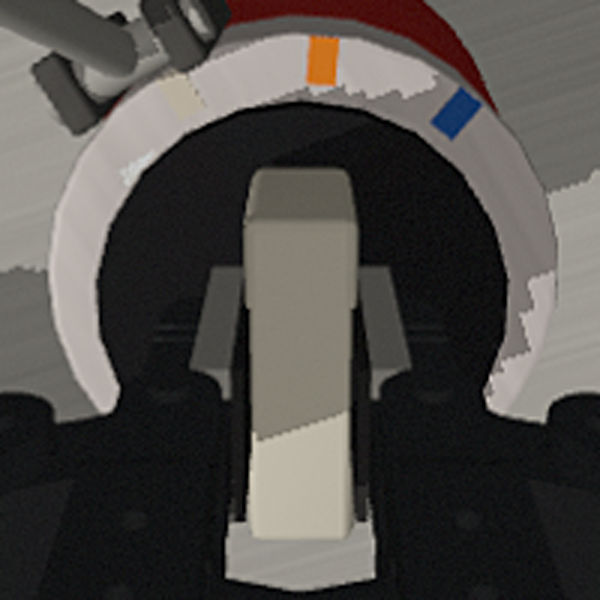

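The wrist crop shows the lid seated and the bar aligned with the tool. It is still about 4.5° short of the orange mark (284,170), well away from the blue one (329,187).

Emit:
play_rows(
  increments=[
    {"offset": [0,0,0],"turn": [0,0,0.014],"grip": -1},
    {"offset": [0,0,0],"turn": [0,0,0.011],"grip": -1},
    {"offset": [0,0,0],"turn": [0,0,0],"grip": -1},
    {"offset": [0,0,0],"turn": [0,0,0],"grip": -1},
    {"offset": [0,0,0],"turn": [0,0,0],"grip": -1},
  ],
)

```text
time_s: 12.85
eef_pos: [0.5542, 0.0586, 0.0951]
tcp_rot: [0.0, 0.981, -0.195, 0.001]
contact_force: [-3.4, -2.7, 9.8]
finger_gap: 0.17
grasp_force: 81.2
```

```bash
python3 chk.py w10; python3 -c "
from h import *
r=robot.snapshot('scene');r2=robot.snapshot('side')
for n,i in(('scene',r),('side',r2)):
    h=cv2.cvtColor(i,cv2.COLOR_RGB2HSV);m=cv2.inRange(h,(20,100,90),(34,255,255));k,l,S,C=cv2.connectedComponentsWithStats(m)
    print(n,[(int(S[j,4]),np.round(C[j],1)) for j in range(1,k) if S[j,4]>5])"
```

```text
12.9 [0.55419289 0.05855372 0.09507787] yaw -22.529488808773937 [-4.77138871 -1.94301729  9.56321628] [-0.24199757  0.71492329  0.09473493] 0.1661513215047445 81.22313261032104
orange 144 [278.  169.5] [0.59163487 0.04235098 0.12      ] -23.05964557114127
blue 140 [324.16428571 183.92857143] [0.5760367  0.02378039 0.12      ] -57.24499008893609
blue 14 [ 11.78571429 360.        ] [0.545689   0.23904521 0.12      ] 92.5406143523553
scene [(73, array([327.8, 190.1]))]
side [(46, array([230.9, 209.4]))]
```

View pics/w10c.png

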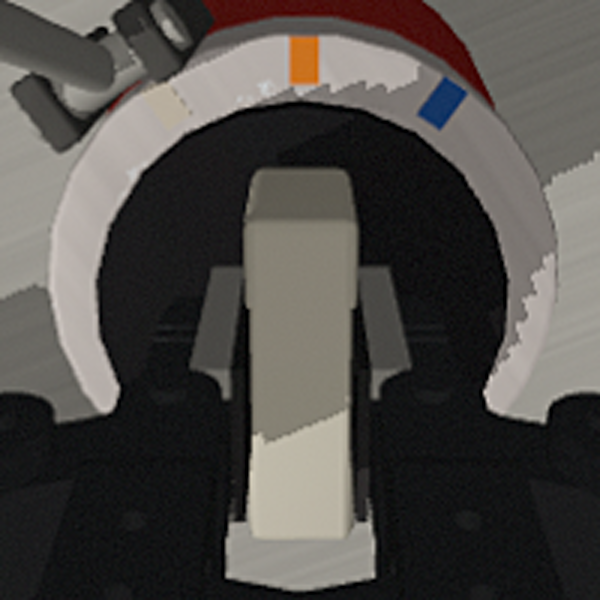

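The bar points at the orange mark (278,170) to within half a degree. The lid is seated, the lever leans back, and the grip holds. Handing in.

```bash
python3 -c "
from workcell import robot
print(robot.job_done())"
```

```text
the job is handed in; nothing more can be done
None
```

I handed the job in at about 13 s. The guard lever leans back at its stop, the lid is fully home with its bar within about half a degree of the orange marks, and the gripper is still holding it there; the judging result was not shown.

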